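# Build the two-stage cassette stack in the filtration holder

## Task

Load the tangential-flow filter holder for a two-stage run: lower onto its base, between the two tie rods, first the thick filter cassette, then the thin flat steel diverter plate, then the thin cassette, and last the steel end plate with the rib on top. Each must lie flat and fully home on the one below with both tie rods standing in its end slots, right side up as it lay, either end to either rod; lower the plates down the rods rather than dropping them, and do not knock or shift the two small bottles that stand behind the balance.

Things in the scene. Friction and masses are not known exactly. Their poses are not given: they have to be found in the camera images.
- holder_seat (a point): Filter holder: centre of the top face of its fixed steel base (180 x 74 mm, top 32 mm above the bench), midway between its two upright tie rods. x: line of the rods, z up. Rods 12 mm thick, at x = -65 and +65 mm, 92 mm tall above the top face, the last 12 mm tapering. Two pipe ferrules stick out 25 mm from the +x end, below the top face. A plate in place has 3 mm of play each way.
- thick_cassette_mid (a point): Thick filter cassette, white plastic, 30 mm thick, about 0.3 kg; three dark port holes near each end and five low grey cross ribs on top, five fine lines along its sides. The point is its centre, 15 mm above its underside. 160 long (x), 50 wide (y; grasp here), an open slot 18 wide, 24 deep in the middle of each short end for a tie rod. Lies flat, right side up.
- diverter_plate_mid (a point): Steel diverter plate, the thin one of the two steel plates: 10 mm thick, plain flat top with three dark port holes near one end and one near the other, about 0.4 kg. The point is its centre, 5 mm above its underside. 160 long (x), 50 wide (y; grasp here), an open slot 18 wide, 24 deep in the middle of each short end for a tie rod. Lies flat, right side up.
- thin_cassette_mid (a point): Thin filter cassette, white plastic, 16 mm thick, about 0.2 kg; three dark port holes near each end and a smooth paper panel in the middle of its top. The point is its centre, 8 mm above its underside. 160 long (x), 50 wide (y; grasp here), an open slot 18 wide, 24 deep in the middle of each short end for a tie rod. Lies flat, right side up.
- end_plate_mid (a point): Steel end plate: 18 mm thick with a raised rib (100 long, 16 wide, 10 high) along the middle of its top and four bolt heads, about 0.7 kg. The point is the centre of the 18 mm plate, 9 mm above its underside. 160 long (x), 50 wide (y; grasp here), an open slot 18 wide, 24 deep in the middle of each short end for a tie rod. Lies flat, right side up.
- spare_bottle_mid (a point): Bystander: small glass bottle with a broad blue cap, 56 mm wide, 103 mm tall, standing loose behind the balance on its left; the point is half-way up. Not to be disturbed.
- buffer_bottle_mid (a point): Bystander: small white plastic bottle with a narrow white cap, 48 mm wide, 103 mm tall, standing loose behind the balance on its right; the point is half-way up. Not to be disturbed.
- stand_rod (a point): Obstacle: half-way up the fixed, thin steel rod (8 mm thick, 404 mm tall) of the tube stand behind the balance; cross from side to side well in front of it. On the balance itself stands a fixed bottle whose cap ends 165 mm above the bench.

How it is judged:
By the outcome, as a careful person would: the job done as asked, in the order asked, and still so for the second after the job is handed in, with the robot touching nothing.
It also fails if it takes over 112 s, if anything falls off the work surface, if the arm or the gripper's body presses on something with over 40 N, if the wrist force passes 120 N, or if a joint passes its speed limit or range.

## Robot

A 7-joint arm with a two-finger parallel gripper is mounted at the origin on a cart in front of the work surface, level with it; the furniture and walls round the work are solid. World frame = base frame: x ahead of the robot, y to its left, z up, the work surface at z = 0. Lengths are in m, angles in rad, forces in N, time in s.
With the tool pointing down it reaches from about 0.35 to 0.9 m from the base axis. Payload 19.9 kg.
Tool frame: the origin (TCP) lies midway between the tips of the shut fingers; the grasp point (between the pads) lies r.hold_point_z behind it (r.hold_point_z is the distance from the TCP to the grasp point, in m); z points along the fingers, y is the line along which they close (so a half turn about z gives the same grasp; the last joint's range is limited). The gripper opens to 94 mm and grips with 3 to 60 N. Pads are 16 mm wide; open, the fingers measure 119 mm over their backs; the gripper's body (75 mm by 177 mm) begins 78 mm behind the grasp point.
Start: joints at [-1.304, 0.417, -0.01, 1.614, 0.005, 1.111, -0.053], TCP at [0.19, 0.595, 0.205] pointing down, gripper open.
Joint ranges: [-2.81, 2.81], [-0.39, 2.02], [-1.27, 1.25], [0.06, 2.57], [-1.19, 4.33], [0.19, 2], [-2.82, 2.82]. Speed limits (rad/s): [1.89, 1.89, 2.39, 2.39, 3.01, 3.01, 3.01].

## Interface

Orientations are given as a rotation vector (axis times angle).
In Python, from bench import r gives the robot as it stands.
- The arm moves only by the tool apply_moves, never from a script. Its argument "commands" is a list of rows, each a list of 3 entries, a list of its own where there are three numbers: the turn, a rotation vector about the tool's x, y, z in degrees, then the shift along the tool's x, y, z in mm, then the opening, from 0 (shut) to 1 (fully open). In form: [[[rx, ry, rz], [tx, ty, tz], gripper], ...]. A call has exactly 8 rows; each row is the pose to reach, as a shift and turn from the pose commanded when the call began, along the tool's axes at that moment; what a row does not reach only later rows make up. A row lasts 1/10 s, in which the tool goes at most 50 mm and 8.59 degrees, less where a joint would pass 70% of its speed; a pose out of reach is approached as far as the arm can. A call with a gripper value outside its range is refused whole. The fingers move at their own pace and stop on an object; "force" is the grip in N (left out, the last holds). Time passes only in rows, so rows that repeat a pose let the fingers close, or fill a call up. It gives the time, the measured TCP pose, the force, the opening and the grip force at its end, in the units of the state.
- r.state(): the state, without advancing time (a new reading comes with each control period).
- r.snapshot(name): name is "scene" or "top" or "wrist"; returns a dict with "frame" (420x560x3 uint8, red, green, blue), "fx", "fy", "cx", "cy" (pixels), "rvec" (rotation vector, rad) and "tvec" (3), from world to camera coordinates, as OpenCV has them; the wrist camera has in their place "T_tool_cam" (4x4, takes a point from camera to tool coordinates, whose origin is the TCP and whose axes are the flange's). Camera axes: x right, y down, z forward; pixel columns grow to the right and rows downward; lengths in m; the calibration is good to about 2 mm. A picture is of the moment at which its call begins: read the wrist's pose just before it. There is no depth.
- r.sign_off(): hands the job in; it is judged then, once.
The state is a dict: "t": time; "qpos": joint angles; "qvel": joint speeds; "effort": joint torques, N m; "position": TCP position; "tool_rot": TCP orientation; "contact_force": force on the tool from outside, world axes, zero at the start; "wrist_torque": the same for the moment, N m; "gripper_width": finger opening in m; "gripper_force": force on a finger pad.
Only numpy, scipy, OpenCV 4.12 (cv2) and the standard library are available. Lean on these libraries where they do the work, as an engineer would, in place of code of your own. Each camera call takes 0.05 s, during which the arm holds its last target. There are 200 camera calls.

## Working session

There is one attempt and no reset: what is moved stays moved. The work goes in short steps, Python scripts to look and compute and a tool call to move; the robot and the scene stay as the last step left them, time stands still between calls to the robot, and variables do not carry over. Pictures are saved under pics/ and viewed, at most 14 in all, crops included, and the job is handed in when it is done.

Besides the shell and the picture viewer there is one more tool, called after "Request:" as name(argument=value, ...) on one line, values as JSON. apply_moves: Moves the arm, as the interface text tells. Its arguments: {"type":"object","properties":{"commands":{"type":"array","items":{"type":"array"}},"force":{"type":"number"}},"required":["commands"]}

```bash
mkdir -p pics; ls; python3 - <<'E'
from bench import r
import cv2,pickle
print(r.state(), r.hold_point_z)
S={}
for n in("scene","top"):
    s=r.snapshot(n);S[n]=s;cv2.imwrite(f"pics/{n}0.png",s["frame"][...,::-1])
    print(n,s["fx"],s["cx"],s["cy"],s["rvec"],s["tvec"])
w=r.snapshot("wrist");print(w["T_tool_cam"],w["fx"]);S["wrist"]=w
pickle.dump(S,open("s0.pkl","wb"))
E
```

```text
pics
{'t': 0.0, 'qpos': array([-1.30349427,  0.41794391, -0.01031937,  1.6141748 ,  0.00474872,
        1.11068075, -0.05297337]), 'qvel': array([ 0.00022533,  0.00046118,  0.00097196, -0.00068652, -0.00066992,
       -0.00035211, -0.0006732 ]), 'effort': array([-7.86879154e-04, -8.51279426e+01,  6.38323724e-01, -4.25991082e+01,
       -4.89628874e-02,  1.87769788e-02,  9.45694501e-05]), 'position': array([0.18985217, 0.59507746, 0.20484372]), 'tool_rot': array([-4.83020442e-01, -3.10418104e+00,  1.85836912e-03]), 'contact_force': array([ 0.61210057,  0.46944977, -0.14483511]), 'wrist_torque': array([ 0.05232126,  0.02683477, -0.04861453]), 'gripper_force': 0.0, 'gripper_width': 0.09388218722400234} 0.0188
scene 434.5254384700057 278.70429624901396 205.38842358828475 [ 2.16936837 -0.72262452  0.35837024] [-0.46220925  0.35222563  1.01871893]
top 512.7659518570998 276.8210214428367 213.7837934590203 [ 1.54126644 -2.36263011  0.58849637] [0.25957941 0.53004965 1.60173884]
[[ 3.50165836e-05 -9.66514494e-01 -2.56612024e-01  7.53808037e-02]
 [ 9.99999898e-01  1.49136913e-04 -4.25258360e-04 -5.92295314e-04]
 [ 4.49288694e-04 -2.56611983e-01  9.66514401e-01 -1.79856511e-01]
 [ 0.00000000e+00  0.00000000e+00  0.00000000e+00  1.00000000e+00]] 310.24093562354307
```

View pics/scene0.png

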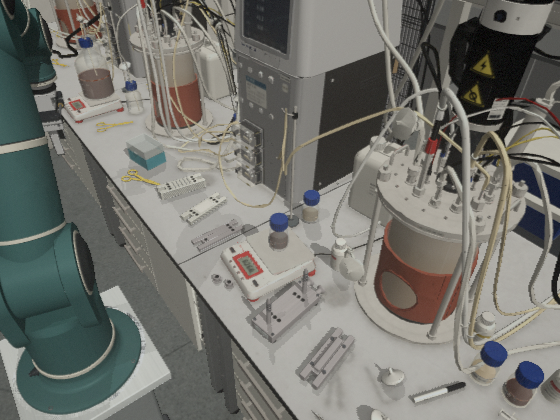

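View pics/top0.png

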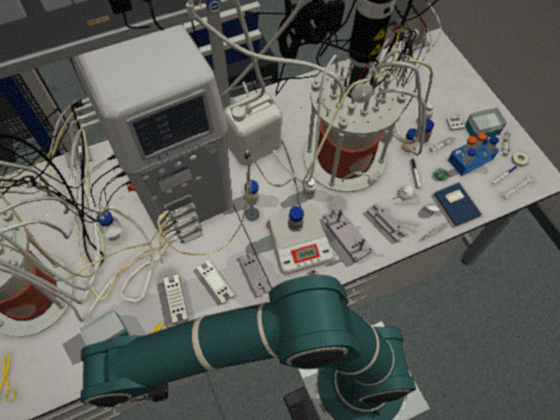

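```bash
cat > h.py <<'E'
import numpy as np,cv2,pickle
from scipy.spatial.transform import Rotation as R
def cam(s,state=None):
    K=np.array([[s["fx"],0,s["cx"]],[0,s["fy"],s["cy"]],[0,0,1.]])
    if "rvec" in s:
        A=R.from_rotvec(np.ravel(s["rvec"])).as_matrix(); return K,A.T,-A.T@np.ravel(s["tvec"])
    T=s["T_tool_cam"];W=R.from_rotvec(state["tool_rot"]).as_matrix()
    return K,W@T[:3,:3],W@T[:3,3]+state["position"]
def ray(c,uv):
    K,A,o=c; uv=np.atleast_2d(uv); d=np.c_[uv,np.ones(len(uv))]@np.linalg.inv(K).T@A.T; return o,d
def plane(c,uv,z):
    o,d=ray(c,uv); return o+d*((z-o[2])/d[:,2])[:,None]
def proj(c,X):
    K,A,o=c; p=(np.atleast_2d(X)-o)@A@K.T; return p[:,:2]/p[:,2:]
def tri(c1,p1,c2,p2):
    M=[];b=[]
    for c,p in((c1,p1),(c2,p2)):
        o,d=ray(c,p);d=d[0]/np.linalg.norm(d[0]);P=np.eye(3)-np.outer(d,d);M.append(P);b.append(P@o)
    return np.linalg.lstsq(np.vstack(M),np.hstack(b),rcond=None)[0]
E
python3 - <<'E'
from h import *
S=pickle.load(open("s0.pkl","rb"))
for n,(x,y,w,h),f in(("scene",(140,160,220,228),0),("top",(150,150,270,180),0)):
    c=S[n]["frame"][y:y+h,x:x+w,::-1]; k=min(800/w,600/h)
    cv2.imwrite(f"pics/{n}c.png",cv2.resize(c,None,fx=k,fy=k,interpolation=cv2.INTER_CUBIC)); print(n,k)
E
```

```text
scene 2.6315789473684212
top 2.962962962962963
```

View pics/scenec.png

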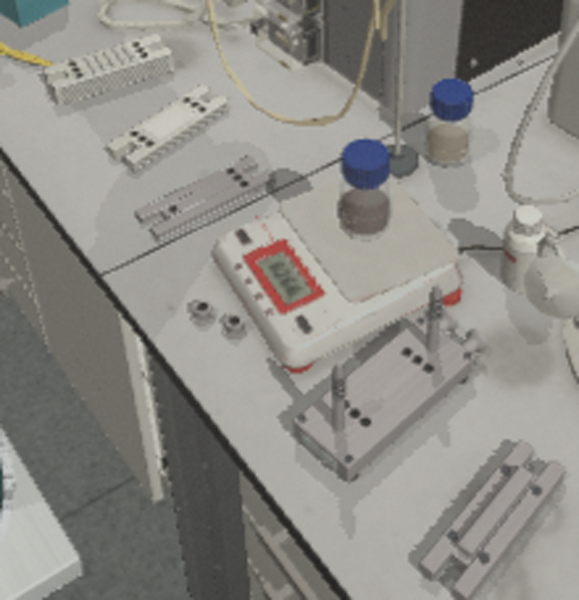

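View pics/topc.png

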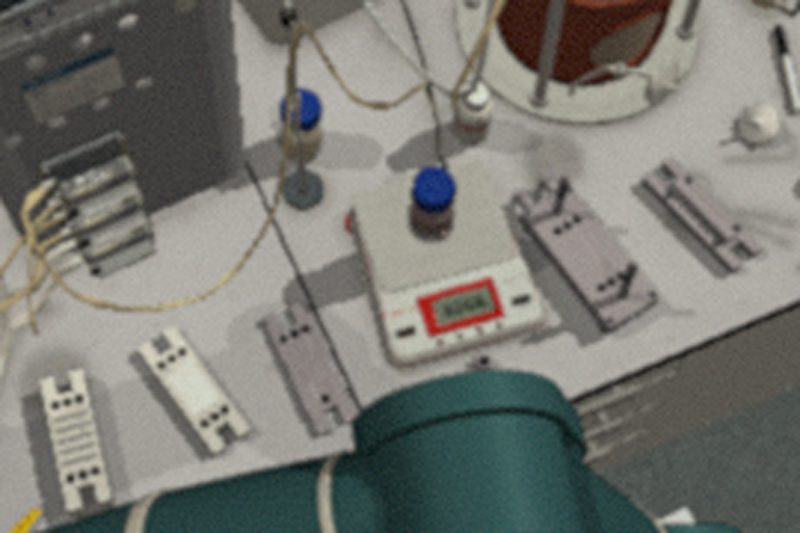

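```bash
python3 - <<'E'
from h import *
S=pickle.load(open("s0.pkl","rb"))
cs,ct=cam(S["scene"]),cam(S["top"])
print("cams",cs[2],ct[2])
P={"thick":((110,68),(76,438)),"thin":((168,127),(192,390)),"div":((200,195),(305,368)),"rodN":((338,365),(634,266)),"rodF":((436,290),(567,180)),"end":((490,520),(698,215)),"balbottle":((366,150),(434,180)),
"spare":((452,90),(301,103)),"buf":((527,215),(476,95))}
for k,(a,b) in P.items():
    a=np.array(a)/2.6316+[140,160];b=np.array(b)/2.963+150
    print(k,tri(cs,a,ct,b).round(3))
def tp(p,z): return plane(ct,np.array(p,float)/2.963+150,z).round(3)
print("thick ends",tp([(62,375),(88,500)],.03)); print("thin",tp([(155,335),(232,440)],.016)); print("div",tp([(285,312),(330,425)],.01)); print("end",tp([(655,172),(742,260)],.018)); print("stand foot",tp([(303,190)],.0)); print("bal corners",tp([(355,210),(505,175),(395,360),(545,325)],.06))
print("rodbases",tp([(615,297),(551,205)],.032))
print("edge",tp([(0,505),(800,305)],0.))
E
```

```text
cams [ 0.01875436 -0.71880222  0.92653127] [-0.1475057   0.35623558  1.66290099]
thick [0.49  0.437 0.015]
thin [0.496 0.296 0.005]
div [0.467 0.167 0.004]
rodN [ 0.392 -0.204  0.12 ]
rodF [ 0.52  -0.186  0.118]
end [ 0.457 -0.349  0.005]
balbottle [ 0.555 -0.032  0.167]
spare [0.746 0.053 0.102]
buf [ 0.678 -0.147  0.094]
thick ends [[0.563 0.427 0.03 ]
 [0.412 0.447 0.03 ]]
thin [[0.572 0.313 0.016]
 [0.417 0.277 0.016]]
div [[0.541 0.162 0.01 ]
 [0.391 0.168 0.01 ]]
end [[ 0.527 -0.325  0.018]
 [ 0.38  -0.363  0.018]]
stand foot [[0.687 0.079 0.   ]]
bal corners [[ 0.608  0.043  0.06 ]
 [ 0.579 -0.141  0.06 ]
 [ 0.416  0.077  0.06 ]
 [ 0.386 -0.097  0.06 ]]
rodbases [[ 0.394 -0.196  0.032]
 [ 0.532 -0.182  0.032]]
edge [[ 0.457  0.54   0.   ]
 [ 0.307 -0.404  0.   ]]
```

```bash
cat >> h.py <<'E'
def go(st,xyz,yaw):
    """turn (deg, tool z) and shift (mm, tool axes) to TCP xyz with tool x along world 180+yaw deg, pointing down"""
    W=R.from_rotvec(st["tool_rot"]); a=np.deg2rad(180+yaw)
    T=R.from_matrix(np.array([[np.cos(a),np.sin(a),0],[np.sin(a),-np.cos(a),0],[0,0,-1]]))
    print("turn",np.rad2deg((W.inv()*T).as_rotvec()).round(2),"shift",(1e3*W.inv().apply(np.array(xyz)-st["position"])).round(1))
E
python3 - <<'E'
from h import *
from bench import r
go(r.state(),(.47,.37,.20),0)
E
```

```text
turn [ -0.05  -0.   -17.69] shift [-335.3 -129.4    5.2]
```

Request:
apply_moves(commands=[[[0,0,-17.7],[-335,-129,5],1],[[0,0,-17.7],[-335,-129,5],1],[[0,0,-17.7],[-335,-129,5],1],[[0,0,-17.7],[-335,-129,5],1],[[0,0,-17.7],[-335,-129,5],1],[[0,0,-17.7],[-335,-129,5],1],[[0,0,-17.7],[-335,-129,5],1],[[0,0,-17.7],[-335,-129,5],1]])

```text
t: 0.95
position: [0.4739, 0.3661, 0.2003]
tool_rot: [0.01, 3.14, -0.003]
contact_force: [-0.7, 0.7, -0.2]
gripper_width: 0.0941
gripper_force: 0.0
```

Request:
apply_moves(commands=[[[0,0,0],[0,0,0],1],[[0,0,0],[0,0,0],1],[[0,0,0],[0,0,0],1],[[0,0,0],[0,0,0],1],[[0,0,0],[0,0,0],1],[[0,0,0],[0,0,0],1],[[0,0,0],[0,0,0],1],[[0,0,0],[0,0,0],1]])

```text
t: 1.75
position: [0.4699, 0.3707, 0.2005]
tool_rot: [-0.0, 3.142, -0.0]
contact_force: [-0.3, -0.1, 0.1]
gripper_width: 0.0943
gripper_force: 0.0
```

```bash
cat > shot.py <<'E'
import sys
from h import *
from bench import r
st=r.state(); s=r.snapshot("wrist"); pickle.dump((st,s),open(sys.argv[1]+".pkl","wb"))
cv2.imwrite(f"pics/{sys.argv[1]}.png",s["frame"][...,::-1])
print(st["t"],st["position"].round(4),st["qvel"].round(3),st["tool_rot"].round(4))
E
python3 shot.py a1
```

```text
1.75 [0.4699 0.3707 0.2005] [ 0.002  0.     0.002 -0.     0.002 -0.    -0.   ] [-2.0000e-04  3.1416e+00 -1.0000e-04]
```

View pics/a1.png

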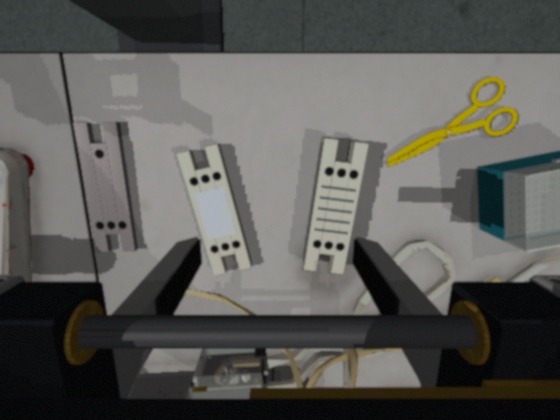

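Request:
apply_moves(commands=[[[0,0,0],[0,-50,0],1],[[0,0,0],[0,-100,0],1],[[0,0,0],[0,-120,0],1],[[0,0,0],[0,-120,0],1],[[0,0,0],[0,-120,0],1],[[0,0,0],[0,-120,0],1],[[0,0,0],[0,-120,0],1],[[0,0,0],[0,-120,0],1]])

```text
t: 2.6
position: [0.4698, 0.2514, 0.2003]
tool_rot: [0.002, -3.141, 0.0]
contact_force: [-0.6, -0.1, 0.4]
gripper_width: 0.0942
gripper_force: 0.0
```

```bash
python3 shot.py a2
```

```text
2.6 [0.4698 0.2514 0.2003] [ 0.004 -0.004  0.003  0.003  0.001 -0.001  0.002] [ 1.9000e-03 -3.1414e+00  3.0000e-04]
```

Request:
apply_moves(commands=[[[0,0,0],[0,-400,-60],1],[[0,0,0],[0,-400,-60],1],[[0,0,0],[0,-400,-60],1],[[0,0,0],[0,-400,-60],1],[[0,0,0],[0,-400,-60],1],[[0,0,0],[0,-400,-60],1],[[0,0,0],[0,-400,-60],1],[[0,0,0],[0,-400,-60],1]])

```text
t: 3.45
position: [0.4697, -0.1466, 0.2604]
tool_rot: [-0.001, 3.141, -0.0]
contact_force: [1.9, 0.6, 0.6]
gripper_width: 0.0939
gripper_force: 0.0
```

Request:
apply_moves(commands=[[[0,0,0],[0,-70,0],1],[[0,0,0],[0,-70,0],1],[[0,0,0],[0,-70,0],1],[[0,0,0],[0,-70,0],1],[[0,0,0],[0,-70,0],1],[[0,0,0],[0,-70,0],1],[[0,0,0],[0,-70,0],1],[[0,0,0],[0,-70,0],1]])

```text
t: 4.25
position: [0.4701, -0.2144, 0.2599]
tool_rot: [-0.001, 3.141, -0.0]
contact_force: [-0.4, -0.0, 1.0]
gripper_width: 0.094
gripper_force: 0.0
```

```bash
python3 shot.py a3
```

```text
4.25 [ 0.4701 -0.2144  0.2599] [ 0.007  0.002  0.004 -0.003 -0.003  0.001  0.002] [-1.4000e-03  3.1414e+00 -0.0000e+00]
```

Request:
apply_moves(commands=[[[0,0,0],[0,50,0],1],[[0,0,0],[0,100,0],1],[[0,0,0],[0,120,0],1],[[0,0,0],[0,120,0],1],[[0,0,0],[0,120,0],1],[[0,0,0],[0,120,0],1],[[0,0,0],[0,120,0],1],[[0,0,0],[0,120,0],1]])

```text
t: 5.1
position: [0.4699, -0.0956, 0.2598]
tool_rot: [-0.002, -3.141, 0.0]
contact_force: [0.4, 0.1, -0.6]
gripper_width: 0.094
gripper_force: 0.0
```

```bash
python3 shot.py a4; python3 - <<'E'
from h import *
# port-hole blobs
for n in("a1","a2","a3","a4"):
    st,s=pickle.load(open(n+".pkl","rb")); g=cv2.cvtColor(s["frame"],cv2.COLOR_RGB2GRAY)
    bh=cv2.morphologyEx(g,cv2.MORPH_BLACKHAT,cv2.getStructuringElement(cv2.MORPH_ELLIPSE,(15,15)))
    k,l,q,c=cv2.connectedComponentsWithStats((bh>45).astype(np.uint8))
    L=[]
    for i in range(1,k):
        if 20<=q[i,4]<=110 and max(q[i,2:4])<=12 and min(q[i,2:4])>=5 and q[i,1]<290:
            m=l==i; w=bh[m].astype(float); v,u=np.nonzero(m); L.append((round((u*w).sum()/w.sum(),1),round((v*w).sum()/w.sum(),1)))
    print(n,L)
i=np.vstack([cv2.imread("pics/a3.png")[:290],cv2.imread("pics/a4.png")[:290]]);cv2.imwrite("pics/a34.png",i)
E
```

```text
5.1 [ 0.4699 -0.0956  0.2598] [-0.003 -0.003 -0.005  0.001  0.     0.002 -0.003] [-1.8000e-03 -3.1414e+00  3.0000e-04]
a1 [(np.float64(99.0), np.float64(153.4)), (np.float64(556.4), np.float64(154.4)), (np.float64(506.6), np.float64(165.3)), (np.float64(329.0), np.float64(170.9)), (np.float64(341.1), np.float64(172.5)), (np.float64(353.3), np.float64(174.0)), (np.float64(216.3), np.float64(175.7)), (np.float64(204.9), np.float64(178.3)), (np.float64(193.6), np.float64(181.0)), (np.float64(121.9), np.float64(224.7)), (np.float64(99.5), np.float64(225.1)), (np.float64(110.8), np.float64(224.8)), (np.float64(196.6), np.float64(246.4)), (np.float64(235.6), np.float64(244.0)), (np.float64(316.8), np.float64(243.5)), (np.float64(328.2), np.float64(244.9)), (np.float64(224.9), np.float64(246.3)), (np.float64(339.7), np.float64(246.3)), (np.float64(214.1), np.float64(248.6)), (np.float64(324.2), np.float64(257.2))]
a2 [(np.float64(63.4), np.float64(108.0)), (np.float64(44.3), np.float64(120.1)), (np.float64(34.3), np.float64(123.6)), (np.float64(480.3), np.float64(146.9)), (np.float64(17.4),
[... 2442 characters left out ...]
, np.float64(149.2)), (np.float64(465.8), np.float64(149.7)), (np.float64(556.2), np.float64(171.5)), (np.float64(545.9), np.float64(173.6)), (np.float64(90.0), np.float64(206.6)), (np.float64(209.5), np.float64(208.4)), (np.float64(219.6), np.float64(207.0)), (np.float64(199.3), np.float64(210.1)), (np.float64(447.8), np.float64(212.3)), (np.float64(457.7), np.float64(212.1)), (np.float64(467.7), np.float64(211.6)), (np.float64(225.4), np.float64(224.3)), (np.float64(556.5), np.float64(230.8)), (np.float64(546.6), np.float64(232.9)), (np.float64(222.2), np.float64(241.1)), (np.float64(357.4), np.float64(247.0)), (np.float64(214.1), np.float64(249.8)), (np.float64(555.7), np.float64(280.9))]
```

View pics/a34.png

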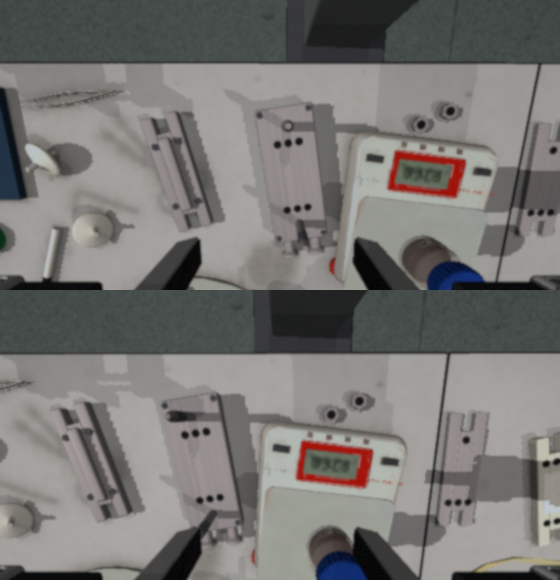

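```bash
cat > m.py <<'E'
from h import *
C={}
for n in("a1","a2","a3","a4"):
    st,s=pickle.load(open(n+".pkl","rb")); C[n]=cam(s,st)
def T(n,m,A,B):
    X=np.array([tri(C[n],a,C[m],b) for a,b in zip(A,B)]); return X
def rep(k,X,g1,g2):
    p,q=X[g1].mean(0),X[g2].mean(0); d=q-p; print(k,"mid",((p+q)/2*1e3).round(1),"yaw",np.rad2deg(np.arctan2(d[1],d[0])).round(2),"span",(np.hypot(*d[:2])*1e3).round(1),"z",(X[:,2]*1e3).round(1))
a,b=slice(0,3),slice(3,6)
rep("thick",T("a1","a2",[(329,170.9),(341.1,172.5),(353.3,174),(316.8,243.5),(328.2,244.9),(339.7,246.3)],[(434.7,171.2),(446.7,172.8),(458.9,174.6),(416.2,243.9),(427.6,245.3),(438.9,246.6)]),a,b)
rep("thin",T("a1","a2",[(193.6,181),(204.9,178.3),(216.3,175.7),(214.1,248.6),(224.9,246.3),(235.6,244)],[(294.4,181.1),(306.1,178.5),(317.7,175.8),(309.3,248.9),(320.2,246.5),(331.1,244.2)]),a,b)
rep("div",T("a1","a2",[(99,153.4),(99.5,225.1),(110.8,224.8),(121.9,224.7)],[(200.4,153.5),(195.1,225),(206.2,224.9),(217.5,224.8)]),slice(0,1),slice(1,4))
X=T("a1","a2",[(99,153.4),(99.5,225.1),(110.8,224.8),(121.9,224.7)],[(200.4,153.5),(195.1,225),(206.2,224.9),(217.5,224.8)]);print(X[:,:2].round(4))
rep("holder",T("a3","a4",[(277.1,144.3),(287.6,142.6),(298.6,140.9),(286.6,209.9),(297.1,208.2),(307.2,206.8)],[(184.6,144.6),(195.1,142.9),(205.9,141.2),(199.3,210.1),(209.5,208.4),(219.6,207)]),a,b)
print("rodnear",plane(C["a3"],[(287.5,127)],.12).round(4))
rep("end-leftbolts",T("a3","a4",[(155.2,146.8),(175.5,206)],[(65.2,147.4),(90,206.6)]),slice(0,1),slice(1,2))
E
python3 m.py
python3 - <<'E'
import cv2,numpy as np
a=cv2.imread("pics/a3.png"); k=4
i=np.hstack([cv2.resize(a[95:245,135:225],None,fx=k,fy=k,interpolation=3),cv2.resize(a[95:245,245:345],None,fx=k,fy=k,interpolation=3)])
cv2.imwrite("pics/a3z.png",i)
E
```

```text
thick mid [487.8 437.7  30.6] yaw -7.13 span 87.9 z [30.2 30.3 30.8 30.7 31.1 30.8]
thin mid [495.9 295.4  17. ] yaw 13.05 span 88.0 z [16.7 17.3 17.2 17.3 16.9 16.8]
div mid [468.6 162.1  11. ] yaw 1.3 span 88.0 z [10.8 11.6 10.7 11.4]
[[0.4246 0.1611]
 [0.5127 0.1492]
 [0.5127 0.1629]
 [0.5123 0.1771]]
holder mid [ 457.7 -194.1   32.7] yaw 8.71 span 88.2 z [33.1 32.5 32.8 32.3 33.1 32.6]
rodnear [[ 0.3947 -0.2041  0.12  ]]
end-leftbolts mid [ 460.5 -365.2   23.1] yaw 13.9 span 83.1 z [23.3 22.9]
```

View pics/a3z.png

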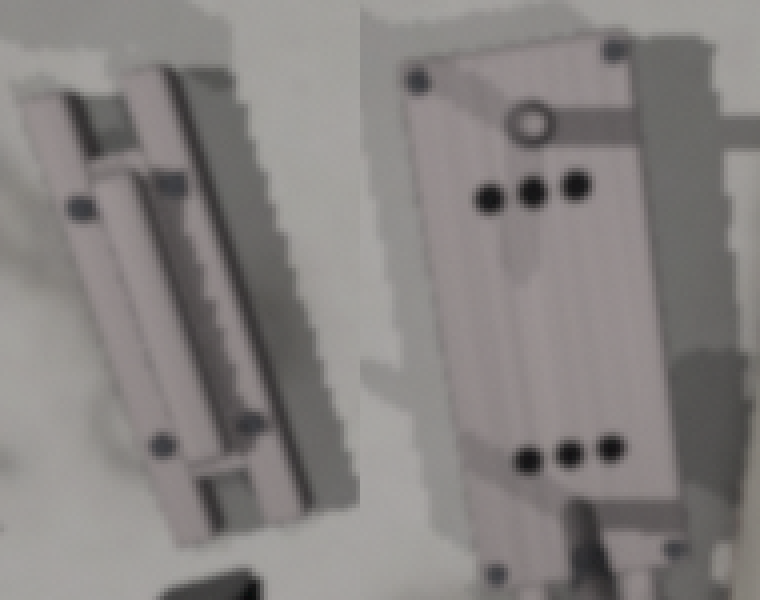

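```bash
python3 - <<'E'
from h import *
from bench import r
st,s=pickle.load(open("a3.pkl","rb"));c=cam(s,st)
p=plane(c,[(155.5,147),(178.5,141),(175.5,206.3),(197.5,200.8)],.0225)
d=p[2:].mean(0)-p[:2].mean(0);print("end",p.mean(0).round(4),np.rad2deg(np.arctan2(d[1],d[0])).round(2))
go(r.state(),(.4878,.4377,.12),-7.1)
E
```

```text
end [ 0.457  -0.3497  0.0225] 13.74
turn [-0.01 -0.01  7.05] shift [-17.5 533.2 139.7]
```

Request:
apply_moves(commands=[[[0,0,7],[-17.5,533,140],1],[[0,0,7],[-17.5,533,140],1],[[0,0,7],[-17.5,533,140],1],[[0,0,7],[-17.5,533,140],1],[[0,0,7],[-17.5,533,140],1],[[0,0,7],[-17.5,533,140],1],[[0,0,7],[-17.5,533,140],1],[[0,0,7],[-17.5,533,140],1]])

```text
t: 5.95
position: [0.4825, 0.2901, 0.1586]
tool_rot: [0.193, 3.136, 0.0]
contact_force: [1.5, 0.2, 0.9]
gripper_width: 0.0939
gripper_force: 0.0
```

Request:
apply_moves(commands=[[[0,0,0],[0,0,0],1],[[0,0,0],[0,0,0],1],[[0,0,0],[0,0,0],1],[[0,0,0],[0,0,0],1],[[0,0,0],[0,0,0],1],[[0,0,0],[0,0,0],1],[[0,0,0],[0,0,0],1],[[0,0,0],[0,0,0],1]])

```text
t: 6.75
position: [0.4826, 0.2882, 0.1592]
tool_rot: [0.192, 3.136, -0.0]
contact_force: [0.6, -1.3, -0.3]
gripper_width: 0.0938
gripper_force: 0.0
```

```bash
python3 - <<'E'
from h import *
from bench import r
go(r.state(),(.4878,.4377,.005),-7.1)
E
```

```text
turn [0.   0.01 0.1 ] shift [ 13.  149.  154.2]
```

Request:
apply_moves(commands=[[[0,0,0],[13,149,50],1],[[0,0,0],[13,149,50],1],[[0,0,0],[13,149,50],1],[[0,0,0],[13,149,50],1],[[0,0,0],[13,149,90],1],[[0,0,0],[13,149,130],1],[[0,0,0],[13,149,154],1],[[0,0,0],[13,149,154],1]])

```text
t: 7.55
position: [0.4872, 0.4368, 0.0026]
tool_rot: [-0.192, -3.134, 0.004]
contact_force: [0.6, -0.4, 1.0]
gripper_width: 0.094
gripper_force: 0.0
```

Request:
apply_moves(commands=[[[0,0,0],[0,0,0],0],[[0,0,0],[0,0,0],0],[[0,0,0],[0,0,0],0],[[0,0,0],[0,0,0],0],[[0,0,0],[0,0,0],0],[[0,0,0],[0,0,0],0],[[0,0,0],[0,0,0],0],[[0,0,0],[0,0,0],0]], force=40)

```text
t: 8.35
position: [0.4878, 0.4379, 0.0053]
tool_rot: [0.192, 3.136, 0.0]
contact_force: [-1.0, -0.1, 3.5]
gripper_width: 0.0495
gripper_force: 40.0
```

Request:
apply_moves(commands=[[[0,0,0],[0,0,-50],0],[[0,0,0],[0,0,-100],0],[[0,0,-3],[-2,-25,-143],0],[[0,0,-6],[-6,-65,-173],0],[[0,0,-9],[-10,-110,-193],0],[[0,0,-12],[-13,-157,-205],0],[[0,0,-15.8],[-16,-205,-205],0],[[0,0,-15.8],[-16,-205,-205],0]])

```text
t: 9.15
position: [0.4791, 0.226, 0.2107]
tool_rot: [-0.234, 3.132, -0.002]
contact_force: [1.2, 1.0, -3.4]
gripper_width: 0.0497
gripper_force: 40.0
```

```bash
python3 shot.py b1; python3 - <<'E'
from h import *
from bench import r
go(r.state(),(.4577,-.1941,.21),8.7)
E
```

```text
9.15 [0.4791 0.226  0.2107] [-0.059  0.052 -0.06  -0.064 -0.019  0.    -0.136] [-2.3430e-01  3.1324e+00 -2.5000e-03]
turn [-0.03  0.01 -0.11] shift [  84.2 -415.5    0.6]
```

View pics/b1.png

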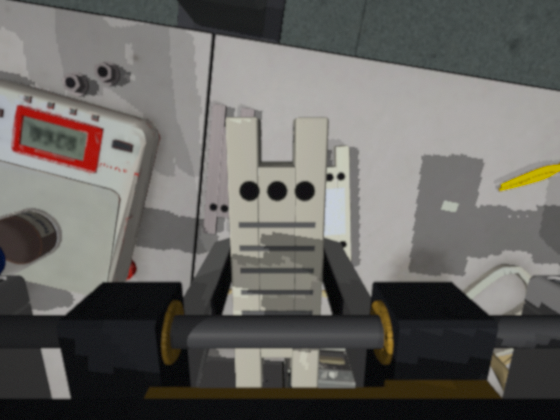

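```bash
cat >> h.py <<'E'
def toolpt(s,uv,z):
    T=s["T_tool_cam"]; K=np.array([[s["fx"],0,s["cx"]],[0,s["fy"],s["cy"]],[0,0,1.]])
    return plane((K,T[:3,:3],T[:3,3]),uv,z)
def darkblobs(s,lo=60,hi=700,vmax=285,th=45,k=31):
    g=cv2.cvtColor(s["frame"],cv2.COLOR_RGB2GRAY)
    bh=cv2.morphologyEx(g,cv2.MORPH_BLACKHAT,cv2.getStructuringElement(cv2.MORPH_ELLIPSE,(k,k)))
    n,l,q,c=cv2.connectedComponentsWithStats((bh>th).astype(np.uint8))
    return [(c[i].round(1).tolist(),int(q[i,4])) for i in range(1,n) if lo<=q[i,4]<=hi and q[i,1]<vmax and max(q[i,2:4])<1.5*min(q[i,2:4])]
E
python3 - <<'E'
from h import *
st,s=pickle.load(open("b1.pkl","rb"))
for c,a in darkblobs(s):
    if 220<c[0]<330: print(c,a,(1e3*toolpt(s,c,-.025)).round(1))
E
```

```text
[270.0, 147.1] 561 [[ 65.9  -3.4 -25. ]]
[328.7, 177.0] 73 [[ 51.2  26.  -25. ]]
[249.1, 190.6] 352 [[ 44.2 -14.1 -25. ]]
[276.7, 190.6] 342 [[ 44.2  -0.1 -25. ]]
[304.2, 190.7] 349 [[ 44.2  13.9 -25. ]]
```

Request:
apply_moves(commands=[[[0,0,0],[84,-415,0],0],[[0,0,0],[84,-415,0],0],[[0,0,0],[84,-415,0],0],[[0,0,0],[84,-415,0],0],[[0,0,0],[84,-415,0],0],[[0,0,0],[84,-415,0],0],[[0,0,0],[84,-415,0],0],[[0,0,0],[84,-415,0],0]])

```text
t: 10.0
position: [0.4602, -0.1684, 0.2101]
tool_rot: [-0.243, 3.132, -0.0]
contact_force: [1.7, 0.8, -4.1]
gripper_width: 0.0501
gripper_force: 40.0
```

```bash
python3 - <<'E'
from h import *
from bench import r
st=r.state();print(st["position"]);go(st,(.4577,-.1941,.142),8.7)
E
```

```text
[ 0.46024303 -0.16839073  0.21011694]
turn [-0.    0.    0.17] shift [  6.5 -25.   68.1]
```

Request:
apply_moves(commands=[[[0,0,0],[6.5,-25,0],0],[[0,0,0],[6.5,-25,30],0],[[0,0,0],[6.5,-25,66],0],[[0,0,0],[6.5,-25,66],0],[[0,0,0],[6.5,-25,66],0],[[0,0,0],[6.5,-25,66],0],[[0,0,0],[6.5,-25,66],0],[[0,0,0],[6.5,-25,66],0]])

```text
t: 10.8
position: [0.4583, -0.1929, 0.1452]
tool_rot: [-0.242, 3.131, -0.001]
contact_force: [-0.4, -0.5, -3.1]
gripper_width: 0.0498
gripper_force: 40.0
```

```bash
python3 shot.py b2; python3 - <<'E'
from h import *
from bench import r
st=r.state();go(st,(.4577,-.1941,.037),8.7)
i=cv2.imread("pics/b2.png")[60:300,180:380]; cv2.imwrite("pics/b2z.png",cv2.resize(i,None,fx=2.5,fy=2.5,interpolation=3))
E
```

```text
10.8 [ 0.4583 -0.1929  0.1452] [ 0.003  0.006 -0.002  0.004 -0.002 -0.004 -0.   ] [-2.4160e-01  3.1307e+00 -7.0000e-04]
turn [-0.03  0.07  0.12] shift [  0.8  -1.1 108. ]
```

View pics/b2z.png

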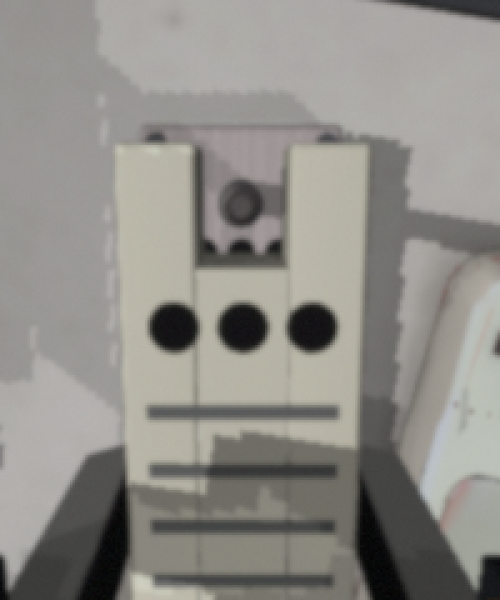

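Request:
apply_moves(commands=[[[0,0,0],[0.8,-1.1,0],0],[[0,0,0],[0.8,-1.1,15],0],[[0,0,0],[0.8,-1.1,30],0],[[0,0,0],[0.8,-1.1,45],0],[[0,0,0],[0.8,-1.1,60],0],[[0,0,0],[0.8,-1.1,75],0],[[0,0,0],[0.8,-1.1,90],0],[[0,0,0],[0.8,-1.1,95],0]])

```text
t: 11.65
position: [0.4565, -0.194, 0.0481]
tool_rot: [0.241, -3.131, -0.001]
contact_force: [0.1, -0.5, -2.2]
gripper_width: 0.0498
gripper_force: 40.0
```

Request:
apply_moves(commands=[[[0,0,0],[0,0,0],0],[[0,0,0],[0,0,3],0],[[0,0,0],[0,0,6],0],[[0,0,0],[0,0,8],0],[[0,0,0],[0,0,9],0],[[0,0,0],[0,0,10],0],[[0,0,0],[0,0,10],0],[[0,0,0],[0,0,10],0]])

```text
t: 12.45
position: [0.4571, -0.1941, 0.0392]
tool_rot: [-0.241, 3.132, -0.0]
contact_force: [-0.5, -0.4, -3.6]
gripper_width: 0.0499
gripper_force: 40.0
```

```bash
python3 - <<'E'
from h import *
from bench import r
st=r.state();go(st,(.4577,-.1941,.037),8.7);print(st["position"],st["contact_force"],st["wrist_torque"])
E
```

```text
turn [-0.01  0.    0.11] shift [-0.6 -0.1  2.2]
[ 0.45711489 -0.19412271  0.03921512] [-0.53178614 -0.37408698 -3.58224085] [0.06483528 0.0051123  0.01976893]
```

Continue down in small steps until it loads.

Request:
apply_moves(commands=[[[0,0,0],[-0.5,0,1],0],[[0,0,0],[-0.5,0,1.5],0],[[0,0,0],[-0.5,0,2],0],[[0,0,0],[-0.5,0,2.5],0],[[0,0,0],[-0.5,0,2.8],0],[[0,0,0],[-0.5,0,2.8],0],[[0,0,0],[-0.5,0,2.8],0],[[0,0,0],[-0.5,0,2.8],0]])

```text
t: 13.25
position: [0.4576, -0.194, 0.0372]
tool_rot: [-0.241, 3.132, 0.001]
contact_force: [-7.8, 3.9, 22.5]
gripper_width: 0.0499
gripper_force: 40.0
```

Request:
apply_moves(commands=[[[0,0,0],[0,0,0],0.72],[[0,0,0],[0,0,0],0.72],[[0,0,0],[0,0,0],0.72],[[0,0,0],[0,0,0],0.72],[[0,0,0],[0,0,0],0.72],[[0,0,0],[0,0,-25],0.72],[[0,0,0],[0,0,-60],0.72],[[0,0,0],[0,0,-110],0.72]])

```text
t: 14.05
position: [0.4563, -0.1937, 0.1463]
tool_rot: [0.241, -3.129, -0.001]
contact_force: [0.7, 0.3, 1.2]
gripper_width: 0.0678
gripper_force: 0.0
```

```bash
python3 shot.py b3; python3 - <<'E'
from h import *
from bench import r
st,s=pickle.load(open("b3.pkl","rb"));c=cam(s,st);print(st["contact_force"],st["gripper_width"])
for q,a in darkblobs(s): print(q,a,(1e3*plane(c,q,.063)).round(1))
go(r.state(),(.4686,.1621,.19),1.3)
E
```

```text
14.05 [ 0.4563 -0.1937  0.1463] [-0.274 -0.803  0.246 -0.417  0.452  1.121 -0.387] [ 2.4070e-01 -3.1288e+00 -1.0000e-03]
[0.73292194 0.29128506 1.153504  ] 0.06775180261337324
[104.1, 112.2] 418 [[ 391.4 -345.6   63. ]]
[310.8, 119.6] 86 [[ 371.5 -178.8   63. ]]
[242.4, 120.1] 66 [[ 380.4 -233.9   63. ]]
[94.8, 140.1] 77 [[ 414.9 -352.9   63. ]]
[483.4, 152.1] 159 [[375.1 -31.3  63. ]]
[493.9, 154.0] 135 [[375.2 -22.1  63. ]]
[443.6, 162.4] 98 [[388.5 -61.8  63. ]]
[259.9, 167.1] 142 [[ 416.1 -214.5   63. ]]
[275.9, 166.9] 131 [[ 413.9 -201.1   63. ]]
[292.5, 167.0] 129 [[ 411.8 -187.2   63. ]]
[453.8, 165.4] 120 [[389.6 -52.5  63. ]]
[427.1, 215.7] 511 [[435.9 -62.7  63. ]]
[114.1, 222.7] 60 [[ 484.7 -335.5   63. ]]
[131.0, 242.5] 181 [[ 501.2 -320.    63. ]]
[260.8, 263.1] 113 [[ 503.2 -201.4   63. ]]
[276.1, 263.0] 102 [[ 501.  -187.5   63. ]]
[291.2, 262.9] 108 [[ 498.7 -173.8   63. ]]
[143.6, 288.4] 126 [[ 545.6 -306.7   63. ]]
[412.9, 290.7] 339 [[509.2 -55.8  63. ]]
turn [-0.14  0.34  7.44] shift [-63.4 351.9 -36.2]
```

Request:
apply_moves(commands=[[[0,0,7.4],[0,0,-45],1],[[0,0,7.4],[-63,352,-45],1],[[0,0,7.4],[-63,352,-45],1],[[0,0,7.4],[-63,352,-45],1],[[0,0,7.4],[-63,352,-45],1],[[0,0,7.4],[-63,352,-45],1],[[0,0,7.4],[-63,352,-45],1],[[0,0,7.4],[-63,352,-45],1]])

```text
t: 14.9
position: [0.4654, 0.158, 0.1916]
tool_rot: [-0.038, 3.141, 0.001]
contact_force: [1.8, -0.3, 0.6]
gripper_width: 0.094
gripper_force: 0.0
```

```bash
python3 - <<'E'
from h import *
from bench import r
go(r.state(),(.4686,.1621,.06),1.3)
E
```

```text
turn [0.02 0.03 0.1 ] shift [ -3.2   4.  131.6]
```

Request:
apply_moves(commands=[[[0,0,0],[0,0,50],1],[[0,0,0],[0,0,100],1],[[0,0,0],[0,0,131],1],[[0,0,0],[0,0,131],1],[[0,0,0],[0,0,131],1],[[0,0,0],[0,0,131],1],[[0,0,0],[0,0,131],1],[[0,0,0],[0,0,131],1]])

```text
t: 15.7
position: [0.4664, 0.1561, 0.0615]
tool_rot: [-0.038, 3.14, 0.001]
contact_force: [0.6, 0.6, 0.6]
gripper_width: 0.094
gripper_force: 0.0
```

```bash
python3 - <<'E'
from h import *
from bench import r
go(r.state(),(.4686,.1621,.002),1.3)
E
```

```text
turn [0.05 0.11 0.1 ] shift [-2.2  5.9 59.5]
```

Request:
apply_moves(commands=[[[0,0,0.1],[-2.2,5.9,0],1],[[0,0,0.1],[-2.2,5.9,25],1],[[0,0,0.1],[-2.2,5.9,50],1],[[0,0,0.1],[-2.2,5.9,57],1],[[0,0,0.1],[-2.2,5.9,59],1],[[0,0,0.1],[-2.2,5.9,59],1],[[0,0,0.1],[-2.2,5.9,59],1],[[0,0,0.1],[-2.2,5.9,59],1]])

```text
t: 16.5
position: [0.4683, 0.162, 0.0022]
tool_rot: [-0.036, 3.14, 0.001]
contact_force: [0.2, -0.2, 0.5]
gripper_width: 0.0938
gripper_force: 0.0
```

```bash
python3 - <<'E'
from h import *
from bench import r
st=r.state();print(st["contact_force"]);go(st,(.4686,.1621,.002),1.3)
E
```

```text
[ 0.24426749 -0.22968984  0.45566928]
turn [0.03 0.07 0.  ] shift [-0.3  0.1  0.2]
```

Request:
apply_moves(commands=[[[0,0,0],[0,0,0],0],[[0,0,0],[0,0,0],0],[[0,0,0],[0,0,0],0],[[0,0,0],[0,0,0],0],[[0,0,0],[0,0,0],0],[[0,0,0],[0,0,0],0],[[0,0,0],[0,0,0],0],[[0,0,0],[0,0,-5],0]], force=55)

```text
t: 17.3
position: [0.4673, 0.1616, 0.0059]
tool_rot: [0.036, -3.14, 0.001]
contact_force: [-0.0, -0.2, -3.9]
gripper_width: 0.0494
gripper_force: 55.0
```

Request:
apply_moves(commands=[[[0,0,0],[0,0,-40],0],[[0,0,0],[0,0,-80],0],[[0,0,-1],[0,0,-120],0],[[0,0,-3],[0,0,-160],0],[[0,0,-5],[0,0,-200],0],[[0,0,-7.4],[3,-30,-200],0],[[0,0,-7.4],[5,-60,-200],0],[[0,0,-7.4],[5,-60,-200],0]])

```text
t: 18.1
position: [0.4638, 0.0981, 0.2067]
tool_rot: [0.232, -3.133, 0.001]
contact_force: [0.5, 1.1, -4.6]
gripper_width: 0.0493
gripper_force: 55.0
```

```bash
python3 shot.py c1; python3 - <<'E'
from h import *
from bench import r
st,s=pickle.load(open("c1.pkl","rb"))
for q,a in darkblobs(s):
    if 200<q[0]<350: print(q,a,(1e3*toolpt(s,q,-.008)).round(1))
go(r.state(),(.4575,-.1942,.205),8.7)
E
```

```text
18.1 [0.4638 0.0981 0.2067] [-0.033  0.026 -0.052 -0.025 -0.014 -0.005 -0.065] [ 2.3160e-01 -3.1329e+00  1.3000e-03]
[226.1, 106.8] 253 [[ 85.8 -26.8  -8. ]]
[213.5, 103.4] 110 [[ 87.5 -33.3  -8. ]]
[276.7, 186.4] 263 [[43.2 -0.1 -8. ]]
[304.8, 298.7] 459 [[-27.5  17.3  -8. ]]
turn [-0.01 -0.01 -0.16] shift [  50.  -290.1    1.7]
```

Request:
apply_moves(commands=[[[0,0,-0.1],[51,-290,0],0],[[0,0,-0.1],[51,-290,0],0],[[0,0,-0.1],[51,-290,0],0],[[0,0,-0.1],[51,-290,0],0],[[0,0,-0.1],[51,-290,0],0],[[0,0,-0.1],[51,-290,0],0],[[0,0,-0.1],[51,-290,20],0],[[0,0,-0.1],[51,-290,40],0]])

```text
t: 18.95
position: [0.4578, -0.1933, 0.1659]
tool_rot: [-0.238, 3.132, -0.0]
contact_force: [1.0, 1.2, -4.8]
gripper_width: 0.049
gripper_force: 55.0
```

Request:
apply_moves(commands=[[[0,0,0],[0,0,15],0],[[0,0,0],[0,0,25],0],[[0,0,0],[0,0,27],0],[[0,0,0],[0,0,27],0],[[0,0,0],[0,0,27],0],[[0,0,0],[0,0,27],0],[[0,0,0],[0,0,27],0],[[0,0,0],[0,0,27],0]])

```text
t: 19.75
position: [0.4578, -0.1927, 0.1397]
tool_rot: [-0.241, 3.132, -0.0]
contact_force: [0.0, 0.1, -4.8]
gripper_width: 0.0495
gripper_force: 55.0
```

```bash
python3 shot.py c2; python3 - <<'E'
from h import *
from bench import r
go(r.state(),(.4569,-.1943,.064),8.7)
st,s=pickle.load(open("c2.pkl","rb"))
for q,a in darkblobs(s,30):
    if 200<q[0]<350: print(q,a,(1e3*toolpt(s,q,-.008)).round(1),(1e3*plane(cam(s,st),q,.124)).round(1))
E
```

```text
19.75 [ 0.4578 -0.1927  0.1397] [ 0.001  0.002 -0.     0.    -0.    -0.001 -0.   ] [-2.4110e-01  3.1318e+00 -3.0000e-04]
turn [-0.01  0.02  0.1 ] shift [ 1.1 -1.5 75.6]
[240.9, 116.4] 49 [[ 80.9 -19.1  -8. ]] [[ 380.5 -226.7  124. ]]
[275.6, 137.3] 682 [[70.1 -0.7 -8. ]] [[ 389.4 -204.1  124. ]]
[276.8, 186.4] 270 [[43.2 -0.  -8. ]] [[ 419.5 -198.7  124. ]]
[338.8, 229.9] 62 [[17.5 36.1 -8. ]] [[ 442.2 -153.5  124. ]]
```

Request:
apply_moves(commands=[[[0,0,0],[1,-1.5,0],0],[[0,0,0],[1,-1.5,12],0],[[0,0,0],[1,-1.5,25],0],[[0,0,0],[1,-1.5,38],0],[[0,0,0],[1,-1.5,51],0],[[0,0,0],[1,-1.5,62],0],[[0,0,0],[1,-1.5,68],0],[[0,0,0],[1,-1.5,70],0]])

```text
t: 20.6
position: [0.4566, -0.1943, 0.0686]
tool_rot: [0.241, -3.131, -0.0]
contact_force: [-0.3, 0.2, -4.6]
gripper_width: 0.0493
gripper_force: 55.0
```

Request:
apply_moves(commands=[[[0,0,0],[0,0,1],0],[[0,0,0],[0,0,2],0],[[0,0,0],[0,0,3],0],[[0,0,0],[0,0,4],0],[[0,0,0],[0,0,4.5],0],[[0,0,0],[0,0,5],0],[[0,0,0],[0,0,5],0],[[0,0,0],[0,0,5],0]])

```text
t: 21.4
position: [0.4569, -0.1943, 0.0644]
tool_rot: [-0.241, 3.132, -0.0]
contact_force: [0.3, 0.3, -5.2]
gripper_width: 0.049
gripper_force: 55.0
```

Request:
apply_moves(commands=[[[0,0,0],[0,0,0.5],0],[[0,0,0],[0,0,1],0],[[0,0,0],[0,0,1.3],0],[[0,0,0],[0,0,1.6],0],[[0,0,0],[0,0,1.6],0],[[0,0,0],[0,0,1.6],0],[[0,0,0],[0,0,1.6],0],[[0,0,0],[0,0,1.6],0]])

```text
t: 22.2
position: [0.457, -0.1943, 0.0633]
tool_rot: [-0.241, 3.132, 0.0]
contact_force: [-4.8, 2.5, 11.7]
gripper_width: 0.0493
gripper_force: 55.0
```

Request:
apply_moves(commands=[[[0,0,0],[0,0,0],0.72],[[0,0,0],[0,0,0],0.72],[[0,0,0],[0,0,0],0.72],[[0,0,0],[0,0,0],0.72],[[0,0,0],[0,0,0],0.72],[[0,0,0],[0,0,-30],0.72],[[0,0,0],[0,0,-75],0.72],[[0,0,0],[0,0,-120],0.72]])

```text
t: 23.0
position: [0.4563, -0.1943, 0.184]
tool_rot: [0.24, -3.131, 0.0]
contact_force: [0.4, 1.1, 0.6]
gripper_width: 0.0678
gripper_force: 0.0
```

```bash
python3 shot.py c3; python3 - <<'E'
from h import *
from bench import r
st,s=pickle.load(open("c3.pkl","rb"));c=cam(s,st);print(st["contact_force"],st["gripper_width"])
for q,a in darkblobs(s):
    if 225<q[0]<340:print(q,a,(1e3*plane(c,q,.073)).round(1))
go(r.state(),(.4959,.2954,.19),13.05)
E
```

```text
23.0 [ 0.4563 -0.1943  0.184 ] [-0.216 -0.643  0.155 -0.437  0.389  0.988 -0.339] [ 2.405e-01 -3.131e+00  1.000e-04]
[0.41932192 1.13873491 0.64332239] 0.06775665662613456
[279.4, 138.3] 563 [[ 391.1 -202.1   73. ]]
[276.5, 163.2] 104 [[ 413.9 -201.3   73. ]]
[262.6, 251.6] 83 [[ 503.6 -201.6   73. ]]
[276.6, 251.2] 78 [[ 501.  -187.8   73. ]]
[290.5, 251.2] 77 [[ 498.8 -173.9   73. ]]
turn [-0.18  0.37 -4.3 ] shift [-1.111e+02  4.798e+02  1.000e-01]
```

Request:
apply_moves(commands=[[[0,0,0],[0,40,-10],0.9],[[0,0,-4.3],[-111,480,-10],1],[[0,0,-4.3],[-111,480,-10],1],[[0,0,-4.3],[-111,480,-10],1],[[0,0,-4.3],[-111,480,-10],1],[[0,0,-4.3],[-111,480,-10],1],[[0,0,-4.3],[-111,480,-10],1],[[0,0,-4.3],[-111,480,-10],1]])

```text
t: 23.85
position: [0.4833, 0.1958, 0.1929]
tool_rot: [-0.358, 3.121, 0.0]
contact_force: [0.6, -0.2, 0.8]
gripper_width: 0.0939
gripper_force: 0.0
```

```bash
python3 - <<'E'
from h import *
from bench import r
go(r.state(),(.4959,.2954,.06),13.05)
E
```

```text
turn [0.01 0.02 0.05] shift [-34.8  94.1 132.9]
```

Request:
apply_moves(commands=[[[0,0,0],[-17,47,20],1],[[0,0,0],[-34.8,94,40],1],[[0,0,0],[-34.8,94,80],1],[[0,0,0],[-34.8,94,120],1],[[0,0,0],[-34.8,94,132],1],[[0,0,0],[-34.8,94,132],1],[[0,0,0],[-34.8,94,132],1],[[0,0,0],[-34.8,94,132],1]])

```text
t: 24.65
position: [0.4971, 0.2935, 0.0628]
tool_rot: [-0.357, 3.119, 0.002]
contact_force: [-0.6, 0.1, 0.6]
gripper_width: 0.0943
gripper_force: 0.0
```

```bash
python3 - <<'E'
from h import *
from bench import r
go(r.state(),(.4959,.2954,.003),13.05)
E
```

```text
turn [0.05 0.15 0.03] shift [ 0.9  2.1 59.8]
```

Request:
apply_moves(commands=[[[0,0,0],[0.9,2.1,0],1],[[0,0,0],[0.9,2.1,25],1],[[0,0,0],[0.9,2.1,50],1],[[0,0,0],[0.9,2.1,59.5],1],[[0,0,0],[0.9,2.1,59.5],1],[[0,0,0],[0.9,2.1,59.5],1],[[0,0,0],[0.9,2.1,59.5],1],[[0,0,0],[0.9,2.1,59.5],1]])

```text
t: 25.45
position: [0.495, 0.2952, 0.0018]
tool_rot: [-0.358, 3.12, 0.001]
contact_force: [-0.5, 0.3, 0.2]
gripper_width: 0.0939
gripper_force: 0.0
```

Request:
apply_moves(commands=[[[0,0,0],[0,0,0],0],[[0,0,0],[0,0,0],0],[[0,0,0],[0,0,0],0],[[0,0,0],[0,0,0],0],[[0,0,0],[0,0,0],0],[[0,0,0],[0,0,0],0],[[0,0,0],[0,0,0],0],[[0,0,0],[0,0,0],0]], force=40)

```text
t: 26.25
position: [0.4947, 0.295, 0.0012]
tool_rot: [0.359, -3.121, 0.0]
contact_force: [-0.8, 1.0, -0.8]
gripper_width: 0.0496
gripper_force: 40.0
```

Request:
apply_moves(commands=[[[0,0,0],[0,0,-40],0],[[0,0,0],[0,0,-80],0],[[0,0,1],[0,0,-120],0],[[0,0,3],[0,0,-160],0],[[0,0,4.3],[0,0,-205],0],[[0,0,4.3],[10,-45,-205],0],[[0,0,4.3],[20,-90,-205],0],[[0,0,4.3],[20,-90,-205],0]])

```text
t: 27.05
position: [0.4961, 0.1968, 0.2067]
tool_rot: [-0.231, 3.133, -0.002]
contact_force: [0.4, 1.2, -1.3]
gripper_width: 0.0495
gripper_force: 40.0
```

```bash
python3 shot.py d1; python3 - <<'E'
from h import *
from bench import r
st,s=pickle.load(open("d1.pkl","rb"))
for q,a in darkblobs(s):
    if 220<q[0]<340: print(q,a,(1e3*toolpt(s,q,-.013)).round(1))
go(r.state(),(.4575,-.1942,.21),8.7)
E
```

```text
27.05 [0.4961 0.1968 0.2067] [-0.049  0.038 -0.071 -0.05  -0.016  0.002 -0.072] [-2.3070e-01  3.1327e+00 -2.4000e-03]
[265.0, 151.3] 200 [[ 63.   -6.3 -13. ]]
[250.8, 189.5] 309 [[ 42.4 -14.3 -13. ]]
[276.6, 189.6] 304 [[ 42.4  -0.2 -13. ]]
[302.6, 189.6] 307 [[ 42.4  14.1 -13. ]]
turn [-0.02  0.02 -0.13] shift [  96.6 -384.    -3.3]
```

Request:
apply_moves(commands=[[[0,0,-0.1],[98,-384,-3],0],[[0,0,-0.1],[98,-384,-3],0],[[0,0,-0.1],[98,-384,-3],0],[[0,0,-0.1],[98,-384,-3],0],[[0,0,-0.1],[98,-384,-3],0],[[0,0,-0.1],[98,-384,-3],0],[[0,0,-0.1],[98,-384,-3],0],[[0,0,-0.1],[98,-384,-3],0]])

```text
t: 27.9
position: [0.4573, -0.1932, 0.2094]
tool_rot: [-0.245, 3.132, -0.0]
contact_force: [1.2, 0.6, -1.9]
gripper_width: 0.0498
gripper_force: 40.0
```

```bash
python3 - <<'E'
from h import *
from bench import r
go(r.state(),(.4563,-.1944,.138),8.7)
E
```

```text
turn [-0.01  0.02  0.25] shift [ 1.2 -1.  71.4]
```

Request:
apply_moves(commands=[[[0,0,0.1],[0,0,30],0],[[0,0,0.1],[0,0,60],0],[[0,0,0.1],[0,0,70],0],[[0,0,0.1],[0,0,70],0],[[0,0,0.1],[0,0,70],0],[[0,0,0.1],[0,0,70],0],[[0,0,0.1],[0,0,70],0],[[0,0,0.1],[0,0,70],0]])

```text
t: 28.7
position: [0.4579, -0.1916, 0.1399]
tool_rot: [-0.242, 3.131, -0.0]
contact_force: [-0.4, -0.4, -2.0]
gripper_width: 0.0496
gripper_force: 40.0
```

```bash
python3 shot.py d2; python3 - <<'E'
from h import *
from bench import r
go(r.state(),(.4563,-.1944,.0732),8.7)
st,s=pickle.load(open("d2.pkl","rb"))
for q,a in darkblobs(s,30):
    if 220<q[0]<340: print(q,a,(1e3*toolpt(s,q,-.015)).round(1))
E
```

```text
28.7 [ 0.4579 -0.1916  0.1399] [ 0.001  0.005 -0.     0.004 -0.001 -0.002  0.002] [-2.4150e-01  3.1312e+00 -4.0000e-04]
turn [-0.01  0.05  0.12] shift [ 2.  -2.5 66.6]
[239.6, 116.8] 70 [[ 80.5 -19.  -15. ]]
[250.8, 189.6] 314 [[ 42.8 -14.1 -15. ]]
[276.7, 189.6] 307 [[ 42.8  -0.1 -15. ]]
[302.6, 189.6] 310 [[ 42.8  13.9 -15. ]]
[332.5, 227.1] 288 [[ 21.5  31.1 -15. ]]
[286.5, 236.4] 173 [[ 16.    5.4 -15. ]]
```

Request:
apply_moves(commands=[[[0,0,0.1],[2,-2.5,0],0],[[0,0,0.1],[2,-2.5,0],0],[[0,0,0.1],[2,-2.5,12],0],[[0,0,0.1],[2,-2.5,25],0],[[0,0,0.1],[2,-2.5,38],0],[[0,0,0.1],[2,-2.5,50],0],[[0,0,0.1],[2,-2.5,57],0],[[0,0,0.1],[2,-2.5,60],0]])

```text
t: 29.55
position: [0.4555, -0.1944, 0.0782]
tool_rot: [0.238, -3.131, -0.0]
contact_force: [0.4, -1.2, -1.6]
gripper_width: 0.0501
gripper_force: 40.0
```

Request:
apply_moves(commands=[[[0,0,0],[0,0,1],0],[[0,0,0],[0,0,2],0],[[0,0,0],[0,0,3],0],[[0,0,0],[0,0,4],0],[[0,0,0],[0,0,5],0],[[0,0,0],[0,0,6],0],[[0,0,0],[0,0,6],0],[[0,0,0],[0,0,6],0]])

```text
t: 30.35
position: [0.456, -0.1945, 0.0733]
tool_rot: [-0.239, 3.132, -0.0]
contact_force: [0.1, 0.0, -2.1]
gripper_width: 0.0496
gripper_force: 40.0
```

Request:
apply_moves(commands=[[[0,0,0],[0,0,0.5],0],[[0,0,0],[0,0,1],0],[[0,0,0],[0,0,1.5],0],[[0,0,0],[0,0,1.8],0],[[0,0,0],[0,0,1.8],0],[[0,0,0],[0,0,1.8],0],[[0,0,0],[0,0,1.8],0],[[0,0,0],[0,0,1.8],0]])

```text
t: 31.15
position: [0.4561, -0.1945, 0.0731]
tool_rot: [-0.238, 3.132, 0.001]
contact_force: [-14.8, 7.2, 42.2]
gripper_width: 0.0496
gripper_force: 40.0
```

Request:
apply_moves(commands=[[[0,0,0],[0,0,0],0.72],[[0,0,0],[0,0,0],0.72],[[0,0,0],[0,0,0],0.72],[[0,0,0],[0,0,0],0.72],[[0,0,0],[0,0,0],0.72],[[0,0,0],[0,0,-30],0.72],[[0,0,0],[0,0,-75],0.72],[[0,0,0],[0,0,-110],0.72]])

```text
t: 31.95
position: [0.4559, -0.1947, 0.1834]
tool_rot: [-0.238, 3.132, -0.001]
contact_force: [0.6, 0.3, -0.0]
gripper_width: 0.0678
gripper_force: 0.0
```

```bash
python3 shot.py d3; python3 - <<'E'
from h import *
from bench import r
st,s=pickle.load(open("d3.pkl","rb"));c=cam(s,st);print(st["contact_force"],st["gripper_width"])
for q,a in darkblobs(s):
    if 225<q[0]<340:print(q,a,(1e3*plane(c,q,.089)).round(1))
go(r.state(),(.457,-.3497,.19),13.7)
E
```

```text
31.95 [ 0.4559 -0.1947  0.1834] [-0.167 -0.489  0.112 -0.329  0.308  0.748 -0.268] [-2.3780e-01  3.1324e+00 -8.0000e-04]
[ 0.60089115  0.29661368 -0.01611134] 0.06775929228619902
[308.4, 120.1] 68 [[ 371.7 -180.6   89. ]]
[277.0, 165.4] 125 [[ 413.6 -201.2   89. ]]
[261.3, 165.5] 123 [[ 415.8 -214.8   89. ]]
[292.9, 165.6] 123 [[ 411.7 -187.3   89. ]]
[262.3, 258.2] 104 [[ 503.1 -201.7   89. ]]
[277.0, 258.1] 96 [[ 500.9 -187.8   89. ]]
[291.6, 258.0] 100 [[ 498.7 -174.1   89. ]]
turn [-0.16  0.33 -5.04] shift [  24.  -152.2   -1.6]
```

Request:
apply_moves(commands=[[[0,0,-5],[8,-50,0],0.9],[[0,0,-5],[16,-100,0],1],[[0,0,-5],[24,-152,0],1],[[0,0,-5],[24,-152,40],1],[[0,0,-5],[24,-152,80],1],[[0,0,-5],[24,-152,80],1],[[0,0,-5],[24,-152,80],1],[[0,0,-5],[24,-152,80],1]])

```text
t: 32.8
position: [0.4562, -0.3488, 0.1035]
tool_rot: [-0.375, 3.117, -0.002]
contact_force: [0.3, 0.1, 0.9]
gripper_width: 0.0942
gripper_force: 0.0
```

```bash
python3 shot.py e1; python3 - <<'E'
from h import *
from bench import r
go(r.state(),(.457,-.3497,.003),13.7)
i=cv2.imread("pics/e1.png")[60:300,150:400]; cv2.imwrite("pics/e1z.png",cv2.resize(i,None,fx=2.5,fy=2.5,interpolation=3))
E
```

```text
32.8 [ 0.4562 -0.3488  0.1035] [-0.003 -0.01  -0.001  0.002 -0.005 -0.006  0.003] [-3.7530e-01  3.1171e+00 -2.3000e-03]
turn [-0.11  0.12  0.03] shift [ -0.3  -0.9 100.6]
```

View pics/e1z.png

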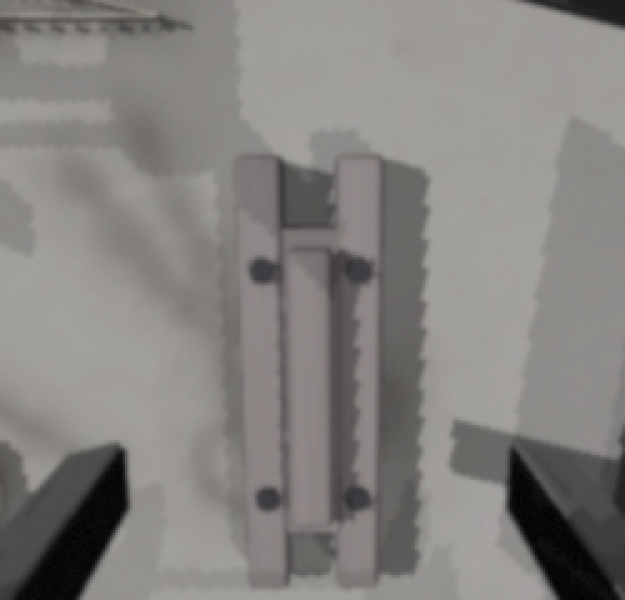

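```bash
python3 - <<'E'
from h import *
st,s=pickle.load(open("e1.pkl","rb"));c=cam(s,st)
f=lambda L:np.array(L,float)/2.5+[150,60]
p=plane(c,f([(262,270),(357,270),(268,498),(357,498)]),.0225);print(p.mean(0).round(4))
e=plane(c,f([(257,156),(358,156),(267,584),(357,584)]),.018);print(e.mean(0).round(4),np.linalg.norm(e[0]-e[2]))
for q in(p,e):
    d=q[2:].mean(0)-q[:2].mean(0);print(np.rad2deg(np.arctan2(d[1],d[0])))
E
```

```text
[ 0.4561 -0.3511  0.0225]
[ 0.4565 -0.3514  0.018 ] 0.1573669180485436
14.347873047247
14.181048903997123
```

Request:
apply_moves(commands=[[[0,0,-0.4],[0.5,-2.3,30],1],[[0,0,-0.4],[0.5,-2.3,60],1],[[0,0,-0.4],[0.5,-2.3,85],1],[[0,0,-0.4],[0.5,-2.3,98],1],[[0,0,-0.4],[0.5,-2.3,99.5],1],[[0,0,-0.4],[0.5,-2.3,99.5],1],[[0,0,-0.4],[0.5,-2.3,99.5],1],[[0,0,-0.4],[0.5,-2.3,99.5],1]])

```text
t: 33.65
position: [0.4559, -0.351, 0.0031]
tool_rot: [-0.386, 3.116, -0.002]
contact_force: [0.1, -0.3, 0.1]
gripper_width: 0.0938
gripper_force: 0.0
```

```bash
python3 - <<'E'
from h import *
from bench import r
st=r.state();print(st["contact_force"]);go(st,(.4563,-.3512,.003),14.1)
E
```

```text
[ 0.07701789 -0.2797913   0.1389261 ]
turn [-0.07  0.07  0.01] shift [-0.3 -0.3  0.1]
```

Request:
apply_moves(commands=[[[0,0,0],[0,0,0],0],[[0,0,0],[0,0,0],0],[[0,0,0],[0,0,0],0],[[0,0,0],[0,0,0],0],[[0,0,0],[0,0,0],0],[[0,0,0],[0,0,0],0],[[0,0,0],[0,0,0],0],[[0,0,0],[0,0,-5],0]], force=60)

```text
t: 34.45
position: [0.4546, -0.3501, 0.0063]
tool_rot: [0.386, -3.116, -0.002]
contact_force: [-0.3, 0.7, -8.3]
gripper_width: 0.0494
gripper_force: 60.0
```

Request:
apply_moves(commands=[[[0,0,0],[0,0,-35],0],[[0,0,0],[0,0,-70],0],[[0,0,1],[0,0,-105],0],[[0,0,3],[0,0,-140],0],[[0,0,5.4],[0,0,-165],0],[[0,0,5.4],[0,0,-175],0],[[0,0,5.4],[0,0,-175],0],[[0,0,5.4],[0,0,-175],0]])

```text
t: 35.25
position: [0.4548, -0.35, 0.1806]
tool_rot: [0.24, -3.131, -0.002]
contact_force: [0.8, -0.7, -7.8]
gripper_width: 0.0495
gripper_force: 60.0
```

```bash
python3 shot.py e2; python3 - <<'E'
from h import *
from bench import r
st0,s0=pickle.load(open("e1.pkl","rb"));c=cam(s0,st0)
p=plane(c,np.array([(262,270),(357,270),(268,498),(357,498)])/2.5+[150,60],.0225);print("bolt span",np.linalg.norm(p[2]+p[3]-p[0]-p[1])/2)
st,s=pickle.load(open("e2.pkl","rb"))
for q,a in darkblobs(s,60,700,285,20):
    if 220<q[0]<340: print(q,a,(1e3*toolpt(s,q,-.0195)).round(1))
go(r.state(),(.4575,-.1942,.18),8.7)
i=cv2.imread("pics/e2.png")[60:300,180:380]; cv2.imwrite("pics/e2z.png",cv2.resize(i,None,fx=2.5,fy=2.5,interpolation=3))
E
```

```text
35.25 [ 0.4548 -0.35    0.1806] [ 0.004  0.014 -0.002  0.004  0.001 -0.    -0.004] [ 2.4030e-01 -3.1309e+00 -1.8000e-03]
bolt span 0.08287371745211877
[267.8, 238.7] 119 [[ 16.2  -5.  -19.5]]
turn [ 0.08 -0.11  0.05] shift [-26.6 153.7   0.5]
```

View pics/e2z.png

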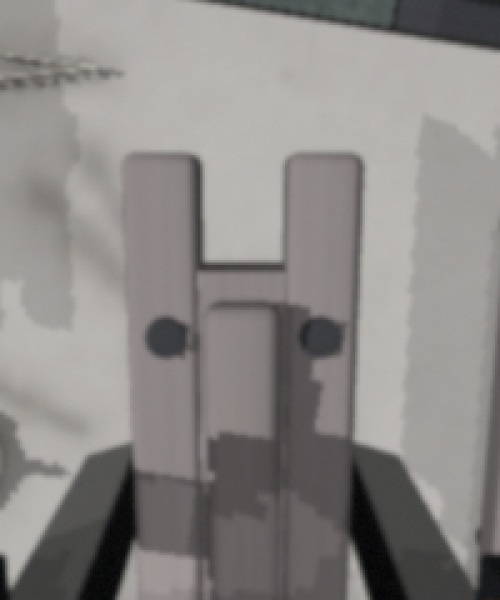

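```bash
python3 - <<'E'
from h import *
st,s=pickle.load(open("e2.pkl","rb"))
print(toolpt(s,np.array([(166,337),(321,337)])/2.5+[180,60],-.0195),toolpt(s,np.array([(243,268),(160,155),(325,155)])/2.5+[180,60],-.015))
E
```

```text
[[ 0.04085335 -0.01609098 -0.0195    ]
 [ 0.04086238  0.01665887 -0.0195    ]] [[ 0.05485435  0.00017588 -0.015     ]
 [ 0.07794862 -0.01682176 -0.015     ]
 [ 0.07794929  0.0169444  -0.015     ]]
```

Request:
apply_moves(commands=[[[0,0,0],[0,0,-10],0],[[0,0,0],[-8,45,-10],0],[[0,0,0],[-16,90,-10],0],[[0,0,0],[-24,130,-10],0],[[0,0,0],[-26.5,153,-10],0],[[0,0,0],[-26.5,153,0],0],[[0,0,0],[-26.5,153,20],0],[[0,0,0],[-26.5,153,35],0]])

```text
t: 36.1
position: [0.458, -0.1957, 0.1461]
tool_rot: [0.239, -3.132, 0.0]
contact_force: [1.4, -0.3, -7.7]
gripper_width: 0.0493
gripper_force: 60.0
```

Request:
apply_moves(commands=[[[0,0,0],[0,0,4],0],[[0,0,0],[0,0,4],0],[[0,0,0],[0,0,4],0],[[0,0,0],[0,0,4],0],[[0,0,0],[0,0,4],0],[[0,0,0],[0,0,4],0],[[0,0,0],[0,0,4],0],[[0,0,0],[0,0,4],0]])

```text
t: 36.9
position: [0.4584, -0.1954, 0.1431]
tool_rot: [-0.238, 3.132, -0.0]
contact_force: [-0.8, 0.8, -7.2]
gripper_width: 0.0493
gripper_force: 60.0
```

```bash
python3 shot.py e3; python3 - <<'E'
from h import *
from bench import r
go(r.state(),(.4575,-.1942,.091),8.7)
i=cv2.imread("pics/e3.png")[60:300,180:380]; cv2.imwrite("pics/e3z.png",cv2.resize(i,None,fx=2.5,fy=2.5,interpolation=3))
E
```

```text
36.9 [ 0.4584 -0.1954  0.1431] [ 0.     0.001 -0.003  0.     0.    -0.001 -0.   ] [-2.3850e-01  3.1324e+00 -1.0000e-04]
turn [-0.01  0.    0.01] shift [ 0.6  1.3 52. ]
```

View pics/e3z.png

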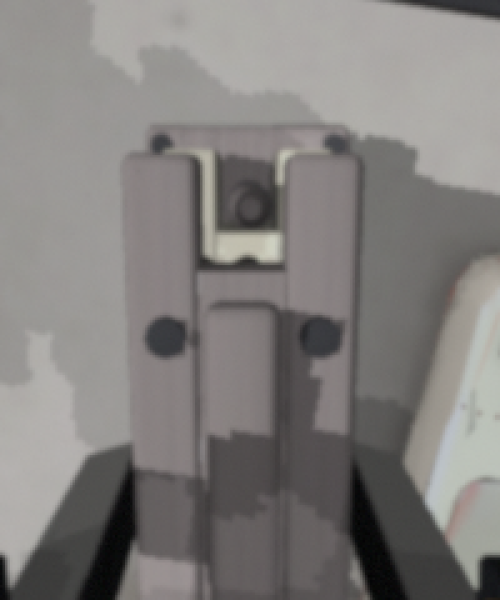

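Request:
apply_moves(commands=[[[0,0,0],[1.4,1.5,0],0],[[0,0,0],[1.4,1.5,0],0],[[0,0,0],[1.4,1.5,8],0],[[0,0,0],[1.4,1.5,18],0],[[0,0,0],[1.4,1.5,28],0],[[0,0,0],[1.4,1.5,37],0],[[0,0,0],[1.4,1.5,43],0],[[0,0,0],[1.4,1.5,46],0]])

```text
t: 37.75
position: [0.4564, -0.1942, 0.0961]
tool_rot: [0.238, -3.132, -0.0]
contact_force: [-0.8, -0.5, -9.3]
gripper_width: 0.0498
gripper_force: 60.0
```

Request:
apply_moves(commands=[[[0,0,0],[0,0,1],0],[[0,0,0],[0,0,2],0],[[0,0,0],[0,0,3],0],[[0,0,0],[0,0,4],0],[[0,0,0],[0,0,5],0],[[0,0,0],[0,0,5.5],0],[[0,0,0],[0,0,5.5],0],[[0,0,0],[0,0,5.5],0]])

```text
t: 38.55
position: [0.4568, -0.1942, 0.0915]
tool_rot: [-0.239, 3.132, -0.0]
contact_force: [0.3, 0.7, -8.4]
gripper_width: 0.0493
gripper_force: 60.0
```

Request:
apply_moves(commands=[[[0,0,0],[0,0,0.4],0],[[0,0,0],[0,0,0.8],0],[[0,0,0],[0,0,1.1],0],[[0,0,0],[0,0,1.3],0],[[0,0,0],[0,0,1.3],0],[[0,0,0],[0,0,1.3],0],[[0,0,0],[0,0,1.3],0],[[0,0,0],[0,0,1.3],0]])

```text
t: 39.35
position: [0.4568, -0.1942, 0.0902]
tool_rot: [-0.238, 3.132, -0.0]
contact_force: [-0.2, -0.1, -8.4]
gripper_width: 0.0496
gripper_force: 60.0
```

Request:
apply_moves(commands=[[[0,0,0],[0,0,0.4],0],[[0,0,0],[0,0,0.8],0],[[0,0,0],[0,0,1.1],0],[[0,0,0],[0,0,1.3],0],[[0,0,0],[0,0,1.3],0],[[0,0,0],[0,0,1.3],0],[[0,0,0],[0,0,1.3],0],[[0,0,0],[0,0,1.3],0]])

```text
t: 40.15
position: [0.4568, -0.1942, 0.0899]
tool_rot: [-0.238, 3.132, 0.001]
contact_force: [-9.4, 5.0, 21.9]
gripper_width: 0.0493
gripper_force: 60.0
```

Seated; release, retreat upward and check.

Request:
apply_moves(commands=[[[0,0,0],[0,0,0],0.72],[[0,0,0],[0,0,0],0.72],[[0,0,0],[0,0,0],0.72],[[0,0,0],[0,0,0],0.72],[[0,0,0],[0,0,0],0.72],[[0,0,0],[0,0,-30],0.72],[[0,0,0],[0,0,-75],0.72],[[0,0,0],[0,0,-120],0.72]])

```text
t: 40.95
position: [0.4561, -0.1942, 0.2102]
tool_rot: [0.238, -3.131, 0.0]
contact_force: [1.5, -0.4, 0.4]
gripper_width: 0.0681
gripper_force: 0.0
```

Request:
apply_moves(commands=[[[0,0,0],[0,150,-30],0.72],[[0,0,0],[0,150,-30],0.72],[[0,0,0],[0,150,-30],0.72],[[0,0,0],[0,150,-30],0.72],[[0,0,0],[0,150,-30],0.72],[[0,0,0],[0,150,-30],0.72],[[0,0,0],[0,150,-30],0.72],[[0,0,0],[0,150,-30],0.72]])

```text
t: 41.75
position: [0.434, -0.0468, 0.2386]
tool_rot: [0.236, -3.132, 0.001]
contact_force: [0.0, 0.8, -0.1]
gripper_width: 0.0679
gripper_force: 0.0
```

```bash
python3 - <<'E'
from h import *
from bench import r
st=r.state();w=r.snapshot("wrist")["frame"];s=r.snapshot("scene")["frame"]
a=cv2.resize(w[40:280,60:300],(480,480),interpolation=3); b=s[200:340,225:305]
b=cv2.resize(s[180:340,220:325],(315,480),interpolation=3)
cv2.imwrite("pics/f.png",np.hstack([a,b])[...,::-1]);print(st["t"],st["contact_force"])
E
```

```text
41.75 [ 0.04644255  0.76725    -0.05535918]
```

View pics/f.png

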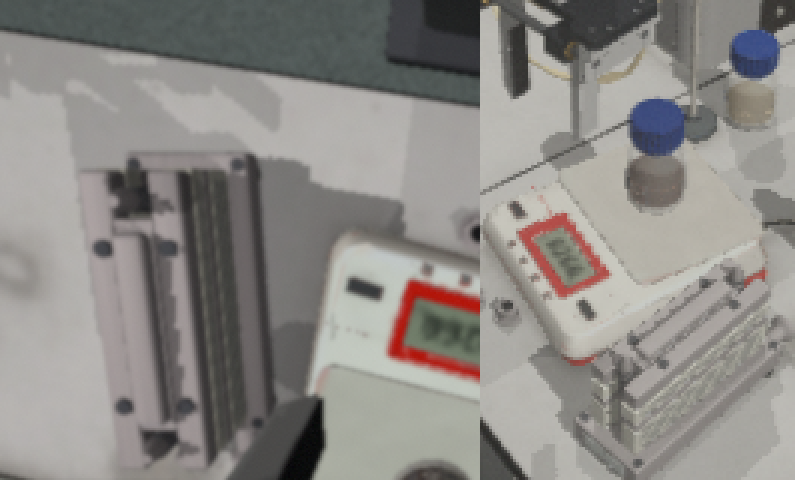

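The stack is flat, with both rods through the slots. The end plate is on top and the blue-cap bottle hasn't moved.

```bash
python3 -c "
from bench import r
print(r.sign_off())"
```

```text
the job is handed in; nothing more can be done
None
```

I loaded the holder in the order asked (thick cassette, diverter plate, thin cassette, end plate) and handed it in at about 42 s of the 112 s limit. Each plate was lowered to contact on the one below, and the last pictures show the stack flat with rods in the end slots. The blue-cap bottle stands where it did; the white one was not in the last pictures, but the arm stayed well in front of both.

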